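Swing the hold-down arm off the copper leaf

ROBOT

A 6-joint arm with a two-finger parallel gripper is mounted at the origin on the work surface. World frame = base frame: x ahead of the robot, y to its left, z up, the work surface at z = 0. Lengths are in m, angles in rad, forces in N, time in s.
With the tool pointing down it reaches from about 0.25 to 0.725 m from the base axis. Payload 4 kg.
Tool frame: the origin (TCP) lies on the centre line of the jaws, within the pads' length; the fingertips stand 17 mm ahead of it and the grasp point (between the pads) lies 2 mm behind it; z points along the fingers, y is the line along which they close (so a half turn about z gives the same grasp; the last joint's range is limited). The gripper opens to 85 mm and grips with 20 to 120 N. Pads are 22 mm wide; open, the fingers measure 114 mm over their backs; the gripper's body (76 mm by 85 mm) begins 54 mm behind the grasp point. The pads swing forward as they close: fully open they stand 13 mm farther back than shut.
Start: joints at [-1.12, 0.241, 0.005, 1.335, 0, 1.571], TCP at [0.218, -0.45, 0.248] pointing down, gripper open.
Joint ranges: [-2.72, 2.72], [-1.05, 1.87], [-1.09, 1.28], [-1.99, 2.15], [-1.42, 1.44], [-3.14, 3.14]. Speed limits (rad/s): [2.79, 2.79, 3.14, 3.14, 3.14, 3.14].

INTERFACE

Orientations are given as a unit quaternion [x, y, z, w].
In Python, from workcell import bot, camera, get_calibration gives the robot as it stands.
- The arm moves only by the tool apply_moves, never from a script. Its argument "steps" is a list of rows, each a list of 3 entries, a list of its own where there are three numbers: the shift along the tool's x, y, z as a fraction of full scale, then the turn, a rotation vector about the tool's x, y, z as a fraction of full scale, then the opening, from 0 (shut) to 1 (fully open). A call has exactly 8 rows; each row shifts and turns the commanded pose from where the row before left it, along the tool's axes as they then stand; what a row does not reach is not made up. Full scale, the value 1, is 20 cm for a shift and pi rad for a turn. A row lasts 1/12 s, in which the tool goes at most 41.7 mm and 7.16 degrees, less where a joint would pass 70% of its speed; a pose out of reach is approached as far as the arm can. A call with a number of a shift or a turn outside -1 to 1 is refused whole. A call with a gripper value outside its range is refused whole. The fingers move at their own pace and stop on an object; the grip force is fixed at half the most. Time passes only in rows, so rows that do not move let the fingers close, or fill a call up. It gives the time, the measured TCP pose, the force, the opening and the grip force at its end, in the units of the state.
- bot.get_obs(): the state, without advancing time (a new reading comes with each control period).
- camera(name): name is "scene" or "top"; returns (picture, depth): 480x640x3 uint8, red, green, blue; 480x640 float32, m along the optical axis (not along the pixel's ray), 0 where there is no reading.
- get_calibration(name): a dict with "fov_y" (degrees; the focal length in pixels is half the picture's height over the tangent of half this angle, whatever the lens; pixels are square), "cx", "cy" (the principal point, pixels), "rvec" (rotation vector, rad) and "tvec" (3), from world to camera coordinates, as OpenCV has them. Camera axes: x right, y down, z forward; pixel columns grow to the right and rows downward; lengths in m; the calibration is good to about 2 mm. A picture is of the moment at which its call begins. get_calibration takes no time and is no camera call.
- bot.job_done(): hands the job in; it is judged then, once.
The state is a dict: "clock": time; "joint_pos": joint angles; "joint_vel": joint speeds; "tau": joint torques, N m; "eef_pos": TCP position; "tool_rot": TCP orientation; "ft_force": force on the tool from outside, world axes, zero at the start; "ft_torque": the same for the moment, N m; "grip_width": finger opening in m; "grasp_force": force on a finger pad.
Only numpy, scipy, OpenCV 4.12 (cv2) and the standard library are available. Lean on these libraries where they do the work, as an engineer would, in place of code of your own. Each camera call takes 0.05 s, during which the arm holds its last target. There are 200 camera calls.

TASK

On the jeweller's bench stand two soldering stands, each with a hinged hold-down arm lying over a piece of work. Swing the arm over the copper leaf up and back past upright, so that it stays open on its own. Leave the leaf lying where it is and leave the other stand's arm, over the silver disc, down.

Things in the scene. Friction and masses are not known exactly. Their poses are not given: they have to be found in the camera images.
- copper_arm (a joint): hinge of the hold-down arm over the copper leaf. 0 rad: down, level over the work; grows as it swings up and back; 1.57: upright, the balance point; 2.0: stop, leaning back open. Almost no friction: short of upright it falls shut, past it it falls back to the stop and stays. Arm about 120 g, a steel strip 14 mm wide, 5 thick; a thin finger under its middle reaches down to the leaf.
- copper_knob (a point): centre of the wooden grip ending the copper arm: bar 22 mm thick, 40 long, parallel to the hinge axis, 85 mm above the table when down. Axes turn with the arm: x from grip to hinge axis, 140 mm away; y along the bar; z up when down. Fixed stand, turned up to 0.35 rad, hinge on its far side; its cream firebrick, top 52 mm high, starts 30 mm from the grip's centre; under the grip only a 12 mm base.
- leaf_center (a point): centre of the loose copper-coloured leaf, a pointed plate 3 mm thick, 100 mm long and 40 mm wide, lying crosswise on the firebrick under that arm, x across the leaf, y along it, z up.
- silver_arm (a joint): hinge of the arm of the other, identical stand, which lies over a round silver-grey disc 60 mm across; 0 rad: down. To be left down.
There are look-alikes about, which are no part of the job. Leave any turquoise look-alike of the part that bears copper_arm alone. What is shaped like the part that bears silver_arm but purple is not meant.

How it is judged:
At the end, for the whole second after the job is handed in: The arm over the copper leaf stands open by itself, at least 1.75 rad (100 degrees) from down and at rest; the leaf lies within 15 mm of where it was; the other arm is down (within 0.1 rad) (value of joint copper_arm above 1.75 rad and velocity of joint copper_arm between -0.15 and 0.15 rad/s and distance of leaf_center from where it was at the start of the episode below 0.015 m and value of joint silver_arm below 0.1 rad); the robot touches nothing.
It fails at once if the arm over the silver disc is lifted (more than 0.3 rad) (value of joint silver_arm above 0.3 rad).
It also fails if it takes over 40 s, if anything falls off the work surface, if the arm or the gripper's body presses on something with over 40 N, if the wrist force passes 120 N, or if a joint passes its speed limit or range.

## Working session

There is one attempt and no reset: what is moved stays moved. The work goes in short steps, Python scripts to look and compute and a tool call to move; the robot and the scene stay as the last step left them, time stands still between calls to the robot, and variables do not carry over. Pictures are saved under pics/ and viewed, at most 10 in all, crops included, and the job is handed in when it is done.

Besides the shell and the picture viewer there is one more tool, called after ">>>" by a JSON object that holds its "op" and its "data". apply_moves: Moves the arm, as the interface text tells. Its arguments: {"type":"object","properties":{"steps":{"type":"array"}},"required":["steps"]}

```bash
mkdir -p pics; cat > h.py <<'E'
import numpy as np, cv2
from workcell import bot, camera, get_calibration
def cal(n):
    c=get_calibration(n); R=cv2.Rodrigues(np.array(c["rvec"],float))[0]; t=np.array(c["tvec"],float).ravel()
    return 240/np.tan(np.radians(c["fov_y"])/2),c["cx"],c["cy"],R,t
def pts(n,depth):
    f,cx,cy,R,t=cal(n); v,u=np.mgrid[0:480,0:640]
    P=np.stack([(u-cx)/f*depth,(v-cy)/f*depth,depth],-1)
    W=(P-t)@R; W[depth<=0]=np.nan
    return W
E
python3 - <<'E'
from h import *
for n in("scene","top"):
    im,d=camera(n); np.savez(f"{n}0.npz",im=im,d=d); cv2.imwrite(f"pics/{n}0.png",im[:,:,::-1])
    c=get_calibration(n); print(n,c, -cal(n)[3].T@cal(n)[4])
print(bot.get_obs())
E
```

```text
scene {'fov_y': 53.44679035515962, 'cx': 310.3750604760634, 'cy': 238.60158111603104, 'rvec': array([ 2.21187323,  0.5459075 , -0.27745401]), 'tvec': array([-0.34004756, -0.11480915,  1.39633557])} [ 0.85239837 -0.84603267  0.79762913]
top {'fov_y': 47.27700358401648, 'cx': 326.29453817898366, 'cy': 245.75913307301292, 'rvec': array([ 2.14682593, -2.11751382,  0.20346781]), 'tvec': array([-0.08217731,  0.44734719,  1.43364991])} [ 0.18494931 -0.06209374  1.49136273]
{'clock': 0.1, 'joint_pos': array([-1.12002444e+00,  2.41346054e-01,  3.85423069e-03,  1.33524578e+00,
        2.19826882e-05,  1.57078880e+00]), 'joint_vel': array([-1.19380498e-03, -1.50766024e-03,  3.56143169e-03, -8.14021575e-04,
       -1.06892243e-03, -7.88802823e-05]), 'tau': array([ 1.16502975e-03, -3.73138154e+01,  2.53010470e+01,  1.08311398e-02,
       -3.51385575e-05,  1.02802716e-06]), 'eef_pos': array([ 0.21759468, -0.44955443,  0.24749598]), 'tool_rot': array([ 9.74706629e-01,  2.23486118e-01, -2.06203491e-04, -9.48544567e-04]), 'ft_force': array([0.36068277, 1.18286696, 0.35195896]), 'ft_torque': array([-0.00319847, -0.06236175, -0.04658531]), 'grasp_force': 0.0, 'grip_width': 0.08538368763150676}
```

View pics/scene0.png

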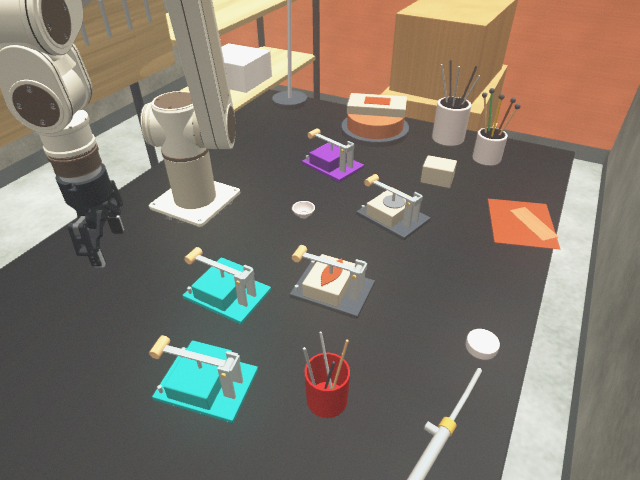

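View pics/top0.png

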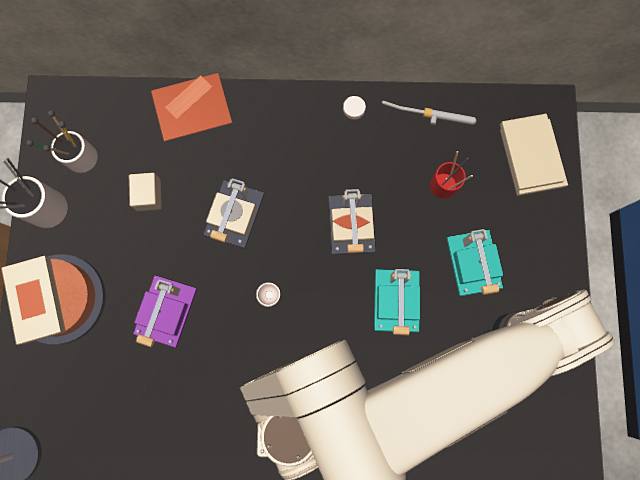

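The scene view shows the copper stand: grip at (300,256), leaf at (332,272), hinge at about (358,268). The silver stand's grip is at (372,182). In the top view the copper grip is at (356,248), its hinge at (352,194) and the leaf at (352,222). The silver stand is at (232,212), and the turquoise and purple ones are decoys.

```bash
python3 - <<'E'
from h import *
for n,(u0,u1,v0,v1) in {"top":(325,380,185,260),"scene":(285,375,240,310)}.items():
    z=np.load(n+"0.npz"); im,d=z["im"],z["d"]; W=pts(n,d)
    hsv=cv2.cvtColor(im,cv2.COLOR_RGB2HSV); roi=np.zeros((480,640),bool); roi[v0:v1,u0:u1]=1
    H,S,V=[hsv[...,i].astype(int) for i in range(3)]
    ok=roi&np.isfinite(W[...,2])
    for nm,m in {"knob":(H>10)&(H<25)&(S>70)&(V>120)&(W[...,2]>.07),"leaf":((H<10)|(H>172))&(S>130)&(V>100),
                 "arm":(S<60)&(W[...,2]>.078)}.items():
        m=(m&ok).astype(np.uint8); k,l,st,_=cv2.connectedComponentsWithStats(m)
        if k<2: print(n,nm,"none");continue
        m=l==1+np.argmax(st[1:,4]); p=W[m]; v,u=np.nonzero(m); 
        r=cv2.minAreaRect(p[:,:2].astype(np.float32)*1000)
        print(n,nm,m.sum(),"px",u.mean().round(1),v.mean().round(1),"med",np.median(p,0).round(4),"zmax",np.percentile(p[:,2],[5,95]).round(3),"rect",np.round(r[0],1),np.round(r[1],1),round(r[2],1))
        if nm=="arm":
            c=np.cov(p[:,:2].T); e=np.linalg.eigh(c)[1][:,1]; print("axis",e,"ang",np.arctan(e[1]/e[0]),"ends",p[:,0].min(),p[:,0].max())
E
```

```text
top knob 127 px 355.3 247.6 med [ 0.4341 -0.1502  0.0946] zmax [0.088 0.1  ] rect [ 435.3 -151.3] [20.5 39.9] 2.7
top leaf 151 px 343.9 221.3 med [ 0.5137 -0.1227  0.056 ] zmax [0.051 0.061] rect [ 512.7 -115.9] [37.  45.7] 1.2
top arm 371 px 353.0 211.3 med [ 0.5417 -0.1449  0.0895] zmax [0.083 0.1  ] rect [ 519.9 -143. ] [144.1  39.6] 0.5
axis [-0.99793755 -0.0641922 ] ang 0.06423637068711081 ends 0.4480038307077914 0.5920459977261282
scene knob 95 px 298.3 254.9 med [ 0.4434 -0.1665  0.0881] zmax [0.078 0.093] rect [ 438.8 -150.1] [21.6 42. ] 4.0
scene leaf 233 px 329.5 274.7 med [ 0.5176 -0.1525  0.0533] zmax [0.051 0.056] rect [ 515.9 -155.9] [68.2 38. ] 87.1
scene arm 500 px 340.8 264.5 med [ 0.5525 -0.1455  0.0866] zmax [0.082 0.097] rect [ 520.5 -144.4] [145.7  44.9] 4.4
axis [-0.99863136 -0.05230107] ang 0.05232494604284608 ends 0.4477138127838928 0.5941440980385806
```

Knob centre is about (0.436, -0.150, 0.085), with an arm yaw of 0.06 and the hinge at x≈0.576. The 20×40 mm grip, its top near 0.096 and the 0.14 m length all agree with the sizes given. I'll grip the bar by its ends so it can pivot between the pads.

>>> {"op": "apply_moves", "data": {"steps": [[[0,0,0],[0,0,0.031],1],[[0,0,0],[0,0,0.031],1],[[0,0,0],[0,0,0.031],1],[[0,0,0],[0,0,0.031],1],[[0.098,-0.119,0],[0,0,0],1],[[0.098,-0.119,0],[0,0,0],1],[[0.098,-0.119,0],[0,0,0],1],[[0.098,-0.119,0],[0,0,0],1]]}}

```text
clock: 0.77
eef_pos: [0.2904, -0.349, 0.2478]
tool_rot: [1.0, 0.03, -0.0, -0.0]
ft_force: [-0.5, -0.6, 0.6]
grip_width: 0.0852
grasp_force: 0.0
```

>>> {"op": "apply_moves", "data": {"steps": [[[0.098,-0.119,0],[0,0,0],1],[[0.098,-0.119,0],[0,0,0],1],[[0.098,-0.119,0],[0,0,0],1],[[0.098,-0.119,0],[0,0,0],1],[[0.098,-0.119,0],[0,0,0],1],[[0.098,-0.119,0],[0,0,0],1],[[0.098,-0.119,0],[0,0,0],1],[[0.098,-0.119,0],[0,0,0],1]]}}

```text
clock: 1.43
eef_pos: [0.4355, -0.1491, 0.248]
tool_rot: [1.0, 0.031, -0.0, -0.0]
ft_force: [0.5, -0.8, -1.0]
grip_width: 0.0855
grasp_force: 0.0
```

>>> {"op": "apply_moves", "data": {"steps": [[[0,0,0.12],[0,0,0],1],[[0,0,0.12],[0,0,0],1],[[0,0,0.12],[0,0,0],1],[[0,0,0.12],[0,0,0],1],[[0,0,0.12],[0,0,0],1],[[0,0,0.12],[0,0,0],1],[[0,0,0.1],[0,0,0],1],[[0,0,0],[0,0,0],1]]}}

```text
clock: 2.1
eef_pos: [0.4315, -0.1493, 0.0803]
tool_rot: [1.0, 0.031, -0.004, -0.002]
ft_force: [-0.3, 1.1, 0.0]
grip_width: 0.0855
grasp_force: 0.0
```

```bash
python3 - <<'E'
from h import *
im,d=camera("scene"); cv2.imwrite("pics/s1.png",cv2.resize(im[170:330,220:430,::-1],None,fx=3.5,fy=3.5))
o=bot.get_obs(); print(o["eef_pos"],o["ft_force"])
E
```

```text
[ 0.43286163 -0.14979737  0.08228115] [-0.32826501 -0.15314312 -0.55504815]
```

View pics/s1.png

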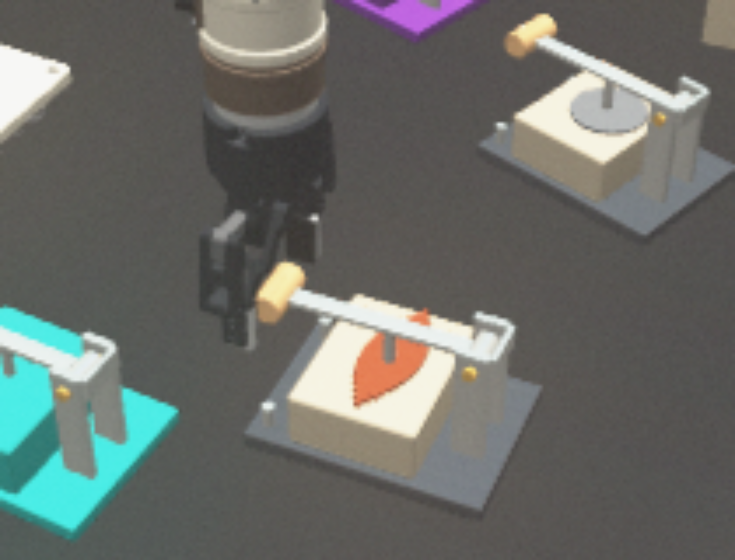

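The crop shows the two fingertips at about (245,340) and (312,258). The wooden grip, at (280,292), lies midway between them and the bar is in line with the closing direction. Closing now.

>>> {"op": "apply_moves", "data": {"steps": [[[0.015,0,0],[0,0,0],1],[[0,0,0],[0,0,0],0.3],[[0,0,0],[0,0,0],0.3],[[0,0,0],[0,0,0],0.3],[[0,0,0],[0,0,0],0.3],[[0,0,0],[0,0,0],0.3],[[0,0,0],[0,0,0],0.3],[[0,0,0],[0,0,0],0.3]]}}

```text
clock: 2.82
eef_pos: [0.4388, -0.1498, 0.0857]
tool_rot: [1.0, 0.031, 0.001, -0.001]
ft_force: [-0.7, 2.8, 6.5]
grip_width: 0.039
grasp_force: 59.9
```

>>> {"op": "apply_moves", "data": {"steps": [[[0.002,0,-0.056],[0,0,0],0.3],[[0.007,0,-0.056],[0,0,0],0.3],[[0.011,0,-0.055],[0,0,0],0.3],[[0.015,0,-0.054],[0,0,0],0.3],[[0.02,0,-0.052],[0,0,0],0.3],[[0.024,0,-0.051],[0,0,0],0.3],[[0.028,0,-0.049],[0,0,0],0.3],[[0.032,0,-0.046],[0,0,0],0.3]]}}

```text
clock: 3.48
eef_pos: [0.4662, -0.148, 0.1676]
tool_rot: [1.0, 0.031, -0.0, -0.001]
ft_force: [6.0, 0.2, -9.6]
grip_width: 0.0388
grasp_force: 61.5
```

>>> {"op": "apply_moves", "data": {"steps": [[[0.035,0,-0.044],[0,0,0],0.3],[[0.039,0,-0.041],[0,0,0],0.3],[[0.042,0,-0.037],[0,0,0],0.3],[[0.045,0,-0.034],[0,0,0],0.3],[[0.047,0,-0.03],[0,0,0],0.3],[[0.049,0,-0.026],[0,0,0],0.3],[[0.051,0,-0.022],[0,0,0],0.3],[[0.053,0,-0.018],[0,0,0],0.3]]}}

```text
clock: 4.15
eef_pos: [0.5356, -0.1434, 0.2168]
tool_rot: [1.0, 0.031, -0.004, -0.001]
ft_force: [-1.5, 1.0, -6.3]
grip_width: 0.0387
grasp_force: 60.9
```

>>> {"op": "apply_moves", "data": {"steps": [[[0.054,0,-0.014],[0,0,0],0.3],[[0.055,0,-0.01],[0,0,0],0.3],[[0.056,0,-0.005],[0,0,0],0.3],[[0.056,0,-0.001],[0,0,0],0.3],[[0.056,0,0.004],[0,0,0],0.3],[[0.055,0,0.008],[0,0,0],0.3],[[0.055,0,0.013],[0,0,0],0.3],[[0.053,0,0.017],[0,0,0],0.3]]}}

```text
clock: 4.82
eef_pos: [0.6246, -0.1376, 0.2157]
tool_rot: [1.0, 0.031, -0.002, -0.001]
ft_force: [-2.5, 3.0, -0.4]
grip_width: 0.0386
grasp_force: 60.1
```

```bash
python3 - <<'E'
from h import *
im,d=camera("scene"); cv2.imwrite("pics/s2.png",cv2.resize(im[130:330,240:450,::-1],None,fx=3,fy=3))
o=bot.get_obs(); print(o["eef_pos"],o["ft_force"])
E
```

```text
[ 0.62661042 -0.13745656  0.21502593] [-1.16234737  3.16498922  3.24895903]
```

View pics/s2.png

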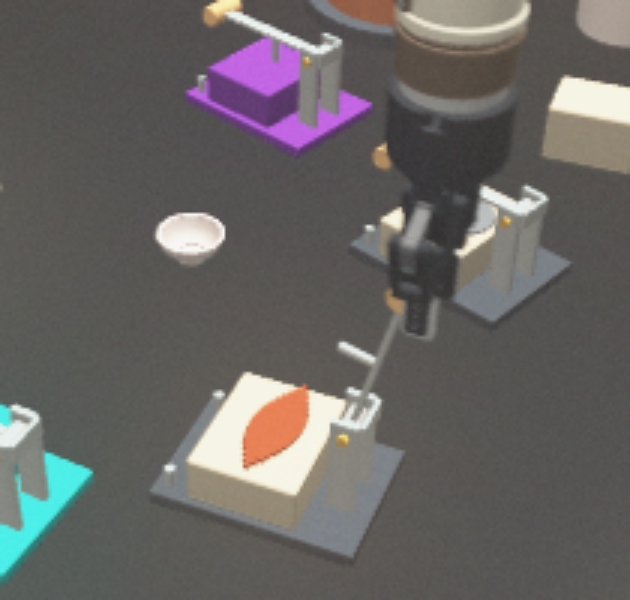

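The arm is past upright, leaning back at about 1.9 rad from its hinge at (355,405). The leaf at (275,425) is in place. Opening, then lifting straight up.

>>> {"op": "apply_moves", "data": {"steps": [[[0,0,0],[0,0,0],1],[[0,0,0],[0,0,0],1],[[0,0,0],[0,0,0],1],[[0,0,0],[0,0,0],1],[[0,0,0],[0,0,0],1],[[0,0,0],[0,0,0],1],[[0,0,0],[0,0,0],1],[[0,0,0],[0,0,0],1]]}}

```text
clock: 5.53
eef_pos: [0.6257, -0.139, 0.2163]
tool_rot: [1.0, 0.031, 0.0, 0.0]
ft_force: [0.3, 0.5, -0.8]
grip_width: 0.0853
grasp_force: 0.0
```

>>> {"op": "apply_moves", "data": {"steps": [[[0,0,-0.05],[0,0,0],1],[[0,0,-0.05],[0,0,0],1],[[0,0,-0.1],[0,0,0],1],[[0,0,-0.1],[0,0,0],1],[[0,0,-0.1],[0,0,0],1],[[0,0,-0.1],[0,0,0],1],[[0,0,0],[0,0,0],1],[[0,0,0],[0,0,0],1]]}}

```text
clock: 6.2
eef_pos: [0.6267, -0.1391, 0.3188]
tool_rot: [1.0, 0.031, 0.003, 0.001]
ft_force: [0.2, -0.4, 0.6]
grip_width: 0.0852
grasp_force: 0.0
```

```bash
python3 - <<'E'
from h import *
im,d=camera("scene"); cv2.imwrite("pics/s3.png",cv2.resize(im[130:330,240:450,::-1],None,fx=3,fy=3))
W=pts("scene",d); hsv=cv2.cvtColor(im,cv2.COLOR_RGB2HSV); H,S,V=[hsv[...,i].astype(int) for i in range(3)]
m=(H>10)&(H<25)&(S>70)&(V>120)&(W[...,2]>.15)&(W[...,0]>.55)&(W[...,0]<.7)&(abs(W[...,1]+.14)<.05); print("knob",m.sum(),np.median(W[m],0))
r=((H<10)|(H>172))&(S>130)&(abs(W[...,2]-.053)<.006)&(abs(W[...,0]-.516)<.06)&(abs(W[...,1]+.146)<.08)
print("leaf",cv2.minAreaRect(W[r][:,:2].astype(np.float32)*1000))
o=bot.get_obs(); print(o["eef_pos"],o["ft_force"],o["clock"])
E
```

```text
knob 204 [ 0.6412707  -0.15311358  0.21774815]
leaf ((515.9653930664062, -138.7045135498047), (101.68128204345703, 37.633514404296875), 88.46165466308594)
[ 0.62607583 -0.13893402  0.31706568] [ 0.54787933  1.05333159 -0.72925986] 6.25
```

View pics/s3.png

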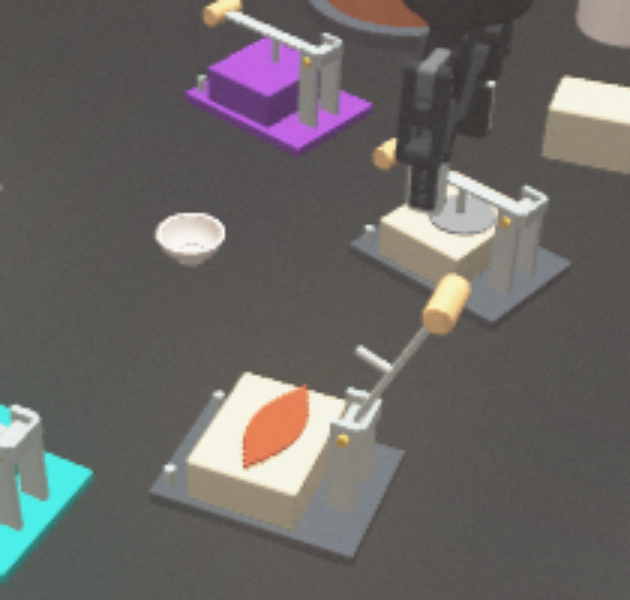

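The copper arm stands open on its own, with its grip at (447,303). The leaf hasn't moved, the silver arm is down, and the gripper is clear at z≈0.32.

```bash
python3 -c "
from workcell import bot
print(bot.job_done())"
```

```text
the job is handed in; nothing more can be done
None
```

The copper arm is swung back past upright and stays open by itself, the leaf is where it was, the silver arm is down, and the job is handed in at about 6 s; the hand-in did not report a verdict.

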